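Open the oxygen line and probe both torch outlets

TASK

Swing the green oxygen lever on the glassworking bench through its quarter turn until it is fully open against its stop. Then take the pressure probe from its stand and press its tip down on the test nipple of the yellow-collared outlet for about half a second, then likewise on the blue-collared one, and hang the probe back upright in the stand's hole. Leave the red fuel lever and the jars and tin as they are.

Things in the scene. Friction and masses are not known exactly. Their poses are not given: they have to be found in the camera images.
- green_axis (a point): point on the vertical turning axis of the green valve's lever, at the lever's mid-height, 98 mm above the bench. The valve is a brass ball valve (48 mm thick) in a copper pipe of 24 mm diameter, centre line 55 mm above the bench, that comes up out of the bench 75 mm to either side of the axis; fixed to the bench. The point's y axis runs along the pipe; its -x axis is where the lever points when shut
- green_grip (a point): point on the green plastic sleeve of the lever, at mid width and mid thickness, 85 mm from the turning axis. The lever is a level flat bar reaching 120 mm from the axis; the sleeve covers it from 40 to 120 mm, is 18 mm wide and 10 mm thick, with free space under it. The point's -x axis points outward along the lever
- green_lever (a joint): turn of the green lever in rad: 0 shut (lever square across the pipe, towards the robot), 1.571 at the end stop, fully open (lever along the pipe). It grows anticlockwise seen from above. Stiff: needs about 0.3 N m (4 N at the sleeve) and stays where it is left. This is the oxygen valve, to be opened.
- red_axis (a point): point on the vertical turning axis of the red valve's lever, at the lever's mid-height, 98 mm above the bench. The valve is a brass ball valve (48 mm thick) in a copper pipe of 24 mm diameter, centre line 55 mm above the bench, that comes up out of the bench 75 mm to either side of the axis; fixed to the bench. The point's y axis runs along the pipe; its -x axis is where the lever points when shut
- red_grip (a point): point on the red plastic sleeve of the lever, at mid width and mid thickness, 85 mm from the turning axis. The lever is a level flat bar reaching 120 mm from the axis; the sleeve covers it from 40 to 120 mm, is 18 mm wide and 10 mm thick, with free space under it. The point's -x axis points outward along the lever
- red_lever (a joint): turn of the red lever in rad: 0 shut (lever square across the pipe, towards the robot), 1.571 at the end stop, fully open (lever along the pipe). It grows anticlockwise seen from above. Stiff: needs about 0.3 N m (4 N at the sleeve) and stays where it is left. This is the fuel valve, to be left alone.
- yellow_point (a point): test point: centre of the flat top of the spring nipple, a dark steel pin of 18 mm diameter standing upright on the outlet with the yellow collar (collar 44 mm diameter, its top 72 mm above the bench). Nipple top 84 mm above the bench when not pressed. The outlet is fixed to the bench
- yellow_nipple (a joint): how far this nipple is pressed down, m: 0 free, 0.006 bottomed. About 1.2 N starts it moving, 4.8 N bottoms it; it springs back
- blue_point (a point): test point: centre of the flat top of the spring nipple, a dark steel pin of 18 mm diameter standing upright on the outlet with the blue collar (collar 44 mm diameter, its top 72 mm above the bench). Nipple top 84 mm above the bench when not pressed. The outlet is fixed to the bench
- blue_nipple (a joint): how far this nipple is pressed down, m: 0 free, 0.006 bottomed. About 1.2 N starts it moving, 4.8 N bottoms it; it springs back
- probe_grip (a point): centre of the pressure probe's orange square grip (24 x 24 mm, 64 mm tall, top 32 mm above this point). The probe (about 90 g) hangs upright in its stand, grip up; below the grip is a black round collar (32 mm diameter, 6 mm thick) and a 10 mm steel stem. The point's x and y axes are square to the grip's faces, z up the probe
- probe_tip (a point): the probe's tip, the lowest point of its 8 mm rubber-ended stem, on the probe's axis 88 mm below the grip centre; the stem from tip to collar is 50 mm
- stand_hole (a point): centre of the 19 mm through-hole in the top of the wooden stand (80 x 80 mm, top 70 mm above the bench, fixed), level with its top face. The probe's stem hangs in the hole with the collar resting on the top face, the tip then 20 mm above the bench. The hole's lip is bevelled about 2 mm
- frit_jar_mid (a point): bystander, loose: centre of a jar with blue label, 52 mm diameter, 70 mm tall
- enamel_jar_mid (a point): bystander, loose: centre of an amber jar with white lid, 48 mm diameter, 60 mm tall
- tin_mid (a point): bystander, loose: centre of a tin with green label, 60 mm diameter, 80 mm tall
Not all that is in view belongs to the job. What is shaped like the part that bears stand_hole but pink is not meant.

How it is judged:
By the outcome, as a careful person would: the job done as asked, in the order asked, and still so for the second after the job is handed in, with the robot touching nothing.
It also fails if it takes over 72 s, if anything falls off the work surface, if the arm or the gripper's body presses on something with over 40 N, if the wrist force passes 120 N, or if a joint passes its speed limit or range.

ROBOT

A 6-joint arm with a two-finger parallel gripper is mounted at the origin on the work surface. World frame = base frame: x ahead of the robot, y to its left, z up, the work surface at z = 0. Lengths are in m, angles in degrees, forces in N, time in s.
With the tool pointing down it reaches from about 0.3 to 0.75 m from the base axis. Payload 8.5 kg.
Tool frame: the origin (TCP) lies at the very end of the fingers, on their centre line; the grasp point (between the pads) lies 19 mm behind it; z points along the fingers, y is the line along which they close (so a half turn about z gives the same grasp; the last joint's range is limited). The gripper opens to 85 mm and grips with 20 to 120 N. Pads are 22 mm wide; open, the fingers measure 114 mm over their backs; the gripper's body (76 mm by 85 mm) begins 54 mm behind the grasp point. The pads swing forward as they close: fully open they stand 13 mm farther back than shut.
Start: joints at [-84.586, 21.807, 74.336, -0, 83.858, -12.336], TCP at [0.168, -0.524, 0.209] pointing down, gripper open.
Joint ranges: [-178.18, 178.18], [-50.72, 133.34], [12.68, 142.11], [-81.47, 261.47], [9.98, 163.14], [-165.26, 165.26]. Speed limits (degrees/s): [136.94, 136.94, 180, 180, 180, 180].

INTERFACE

Orientations are given as a 3x3 rotation matrix whose columns are the frame's x, y, z axes.
In Python, from rig import env, optics, spotter gives the robot as it stands.
- The arm moves only by the shell command python3 -m crank 'ROWS' [FORCE]. ROWS is JSON, one flat list of numbers, 5 for each row, row after row: the finger opening in cm, from 0 to 8.54, then the shift along the tool's x, y, z in cm, then the turn about the tool's z in rad. A call has exactly 8 rows; each row shifts and turns the commanded pose from where the row before left it, along the tool's axes as they then stand; what a row does not reach is not made up. A row lasts 1/12 s, in which the tool goes at most 41.7 mm and 7.16 degrees, less where a joint would pass 70% of its speed; a pose out of reach is approached as far as the arm can. A call is refused whole if a number of a shift passes 4.17 or a number of a turn 0.125, either way. A call with a gripper value outside its range is refused whole. The fingers move at their own pace and stop on an object; FORCE is the grip in N (left out, the last holds). Time passes only in rows, so rows that do not move let the fingers close, or fill a call up. It gives the time, the measured TCP pose, the force, the opening and the grip force at its end, in the units of the state.
- env.observe(): the state, without advancing time (a new reading comes with each control period).
- optics.get_image(name): name is "scene" or "top"; returns a dict with "color" (420x560x3 uint8, red, green, blue), "intrinsics" (3x3 intrinsics, pixels), "pose" (4x4, takes a point from camera to world coordinates). Camera axes: x right, y up, looking along -z (the intrinsics and any distortion apply to the point x, -y, -z); pixel columns grow to the right and rows downward; lengths in m; the calibration is good to about 2 mm. A picture is of the moment at which its call begins. There is no depth.
- env.close_job(): hands the job in; it is judged then, once.
Trained networks look in a picture, given as the dict that the camera call returned (one of the last four; its "shot" number tells which), for a name from the list of things; names that differ only in an ending like _2 or _b are one class to them, and where a whole thing is asked for, a point or a joint stands for the part that bears it (a point fixed in the world has none). Each returns a list of dicts, best first, with "score" (0 to 1); they miss things now and then, are a little off and sometimes report something else, mostly with a low value. They report only what shows in the picture. A call takes as long as a camera call. They do not tell look-alikes from the thing itself.
- spotter.look_for(picture, query): "at" ([column, row] as shares, 0 to 1, of the picture: columns of its width, rows of its height, amid what is visible of it).
The state is a dict: "time_s": time; "q": joint angles; "qvel": joint speeds; "joint_efforts": joint torques, N m; "position": TCP position; "tool_rot": TCP orientation; "ft_force": force on the tool from outside, world axes, zero at the start; "wrist_torque": the same for the moment, N m; "grip_width": finger opening in m; "gripper_force": force on a finger pad.
Only numpy, scipy, OpenCV 4.12 (cv2) and the standard library are available. Lean on these libraries where they do the work, as an engineer would, in place of code of your own. Each camera call takes 0.05 s, during which the arm holds its last target. There are 200 camera calls.

## Working session

There is one attempt and no reset: what is moved stays moved. The work goes in short steps, Python scripts to look and compute and a shell command to move; the robot and the scene stay as the last step left them, time stands still between calls to the robot, and variables do not carry over. Pictures are saved under pics/ and viewed, at most 10 in all, crops included, and the job is handed in when it is done.

```bash
mkdir -p pics; ls; cat > h.py <<'E'
import numpy as np, cv2
from rig import env, optics, spotter
def px(p,a): return np.array([a[0]*560,a[1]*420])
def ray(p,uv,z):
    K=np.array(p["intrinsics"]);T=np.array(p["pose"])
    d=np.linalg.inv(K)@[uv[0],uv[1],1]; d=T[:3,:3]@[d[0],-d[1],-d[2]]; o=T[:3,3]
    return o+d*(z-o[2])/d[2]
def proj(p,X):
    K=np.array(p["intrinsics"]);T=np.array(p["pose"])
    c=T[:3,:3].T@(np.array(X)-T[:3,3]); v=K@[c[0],-c[1],-c[2]]; return v[:2]/v[2]
def save(p,n,crop=None,s=1):
    im=p["color"][:,:,::-1]
    if crop: im=im[crop[1]:crop[3],crop[0]:crop[2]]
    cv2.imwrite("pics/"+n,cv2.resize(im,None,fx=s,fy=s,interpolation=cv2.INTER_CUBIC))
E
python3 - <<'E'
from h import *
Z=dict(green_axis=.098,green_grip=.098,red_axis=.098,red_grip=.098,yellow_point=.084,blue_point=.084,probe_grip=.108+0,stand_hole=.07,frit_jar_mid=.035,enamel_jar_mid=.03,tin_mid=.04)
s=env.observe();print({k:np.round(v,3).tolist() for k,v in s.items()})
for n in ("top","scene"):
    p=optics.get_image(n); save(p,n+"0.png",s=1.4); print(n,[k for k in p],np.round(p["pose"],2).tolist(), np.round(p["intrinsics"],1).tolist(), p.get("distortion"))
    for k,z in Z.items():
        for r in spotter.look_for(p,k)[:3]:
            uv=px(p,r["at"]); print(k,round(r["score"],2),uv.round(1),ray(p,uv,z).round(3)[:2])
E
```

```text
pics
{'time_s': 0.0, 'q': [-84.585, 21.841, 74.385, -0.001, 83.857, -12.336], 'qvel': [0.061, 0.023, -0.023, -0.042, -0.044, -0.011], 'joint_efforts': [0.001, -44.846, -23.128, -0.0, 0.005, -0.0], 'position': [0.168, -0.523, 0.208], 'tool_rot': [[0.952, 0.305, -0.0], [0.305, -0.952, 0.001], [0.0, -0.001, -1.0]], 'ft_force': [-0.848, -0.721, -0.204], 'wrist_torque': [-0.026, -0.005, 0.001], 'gripper_force': 0.0, 'grip_width': 0.085}
top ['color', 'intrinsics', 'pose', 'shot'] [[-0.01, 0.99, -0.12, 0.42], [-1.0, -0.01, 0.02, -0.02], [0.01, 0.12, 0.99, 1.24], [0.0, 0.0, 0.0, 1.0]] [[508.0, 0.0, 267.5], [0.0, 508.0, 209.7], [0.0, 0.0, 1.0]] None
green_axis 0.62 [120.1 192.7] [0.601 0.295]
green_grip 0.9 [126.8 209.1] [0.563 0.28 ]
red_axis 0.9 [218.3 184.1] [0.618 0.073]
red_grip 0.85 [219.4 205.2] [0.57  0.071]
red_grip 0.4 [323.7 253.6] [ 0.458 -0.164]
yellow_point 0.44 [341.9 184.5] [ 0.617 -0.211]
blue_point 0.52 [397.4 194.7] [ 0.592 -0.339]
probe_grip 0.64 [319.7 252.7] [ 0.459 -0.153]
stand_hole 0.97 [310.  252.3] [ 0.462 -0.136]
stand_hole 0.86 [312.8 319. ] [ 0.311 -0.139]
stand
[... 357 characters left out ...]
0.0, 1.0]] [[431.8, 0.0, 278.2], [0.0, 431.8, 205.5], [0.0, 0.0, 1.0]] None
green_axis 0.95 [431.9 203.2] [0.655 0.256]
green_grip 0.69 [422.1 172.4] [0.556 0.291]
green_grip 0.4 [348.9 171.4] [0.506 0.136]
red_axis 0.86 [340.9 230.2] [0.675 0.047]
red_grip 0.77 [330.1 196.8] [0.576 0.063]
blue_point 0.4 [135.5 255.4] [ 0.615 -0.339]
probe_grip 0.62 [217.5 181. ] [ 0.468 -0.155]
probe_grip 0.61 [421.  172.4] [0.567 0.28 ]
probe_grip 0.46 [372.  302.9] [0.852 0.027]
stand_hole 0.73 [219.5 204.4] [ 0.501 -0.161]
frit_jar_mid 0.83 [345.1 170.3] [0.423 0.168]
enamel_jar_mid 0.57 [151.8 197.9] [ 0.387 -0.304]
enamel_jar_mid 0.33 [334.3 198.2] [0.51  0.105]
tin_mid 0.64 [372.4 304.3] [0.813 0.056]
```

View pics/top0.png

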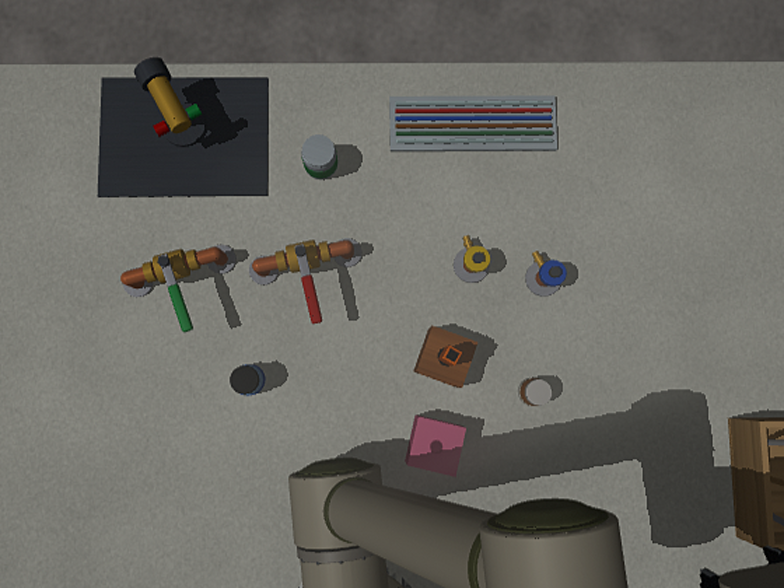

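View pics/scene0.png

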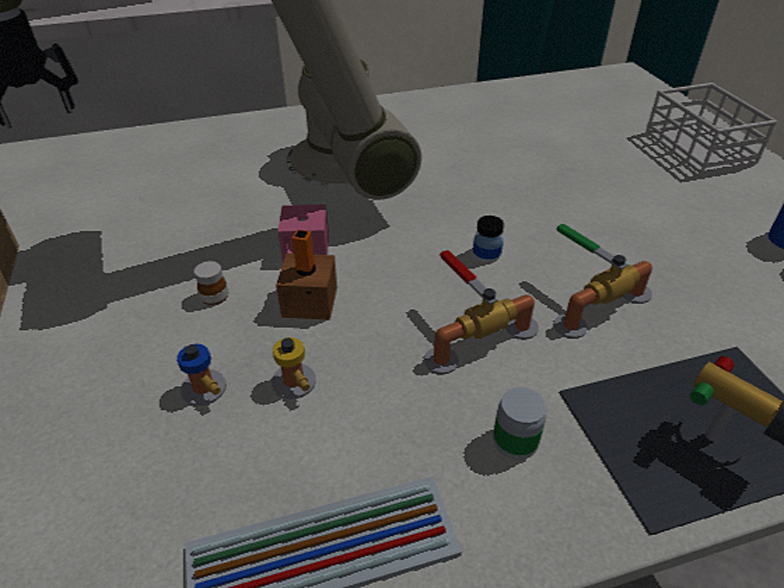

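The top view (shown at 1.4x) shows the green lever at (175,300), with the red lever at (310,290). The yellow outlet is at (478,259) and the blue at (552,271). The probe top is at (453,355), in the brown stand.

Possible mix-ups, with native pixels:
- **Lever:** green at (127,212), red at (221,205), green torch knob at (138,79). I choose (127,212).
- **Stand:** brown at (319,254), pink at (312,319). I choose the brown one, since the probe is in it.
- **Outlets:** yellow at (341,185), blue at (396,194). The blue-labelled jar at (177,271) is not an outlet.

```bash
python3 - <<'E'
from h import *
p=optics.get_image("top"); a=p["color"][80:300,80:430,::-1]
# montage crops
im=p["color"][:,:,::-1]
def c(x0,y0,w,h,s): return cv2.resize(im[y0:y0+h,x0:x0+w],None,fx=s,fy=s,interpolation=cv2.INTER_NEAREST)
m=np.vstack([np.hstack([c(80,165,66,75,6)[:450,:396],c(315,165,66,75,6)]),])
cv2.imwrite("pics/crop1.png",np.vstack([np.hstack([c(85,165,100,75,4),c(325,165,100,75,4)]),np.hstack([c(285,220,100,70,4),c(180,165,100,70,4)])]))
hsv=cv2.cvtColor(p["color"],cv2.COLOR_RGB2HSV).astype(int)
def seg(n,h0,h1,smin,vmin,box,z):
    m=(hsv[...,0]>=h0)&(hsv[...,0]<=h1)&(hsv[...,1]>smin)&(hsv[...,2]>vmin)
    k=np.zeros_like(m);x0,y0,x1,y1=box;k[y0:y1,x0:x1]=1;m&=k
    v,u=np.nonzero(m); W=np.array([ray(p,(i,j),z)[:2] for i,j in zip(u,v)])
    mean=W.mean(0); e,V=np.linalg.eigh(np.cov(W.T)); d=V[:,1]; t=(W-mean)@d
    print(n,len(u),"px",u.mean().round(1),v.mean().round(1),"mid",mean.round(4),"bboxmid",((W.max(0)+W.min(0))/2).round(4),"dir",d.round(3),"ext",t.min().round(3),t.max().round(3))
seg("green",50,75,120,50,(110,195,145,245),.103)
seg("red",0,5,150,50,(205,190,240,240),.103)
seg("red2",175,180,150,50,(205,190,240,240),.103)
seg("yel",20,32,150,90,(330,172,352,200),.072)
seg("blue",100,125,120,60,(380,180,410,210),.072)
seg("orange",5,18,190,60,(310,240,335,265),.140)
q=optics.get_image("scene")
E
```

```text
green 232 px 128.1 219.8 mid [0.538  0.2749] bboxmid [0.5389 0.2751] dir [-0.941 -0.338] ext -0.039 0.038
red 243 px 222.2 213.6 mid [0.55   0.0639] bboxmid [0.5502 0.0633] dir [-0.974 -0.226] ext -0.038 0.038<stdin>:13: RuntimeWarning: Mean of empty slice.
  ret = ret.dtype.type(ret / rcount)
  avg = a.mean(axis, **keepdims_kw)
  ret = um.true_divide(
<stdin>:13: RuntimeWarning: Degrees of freedom <= 0 for slice
  c *= np.true_divide(1, fact)
  c *= np.true_divide(1, fact)
Traceback (most recent call last):
ValueError: not enough values to unpack (expected 2, got 0)

During handling of the above exception, another exception occurred:

Traceback (most recent call last):
numpy.linalg.LinAlgError: 0-dimensional array given. Array must be at least two-dimensional
```

View pics/crop1.png

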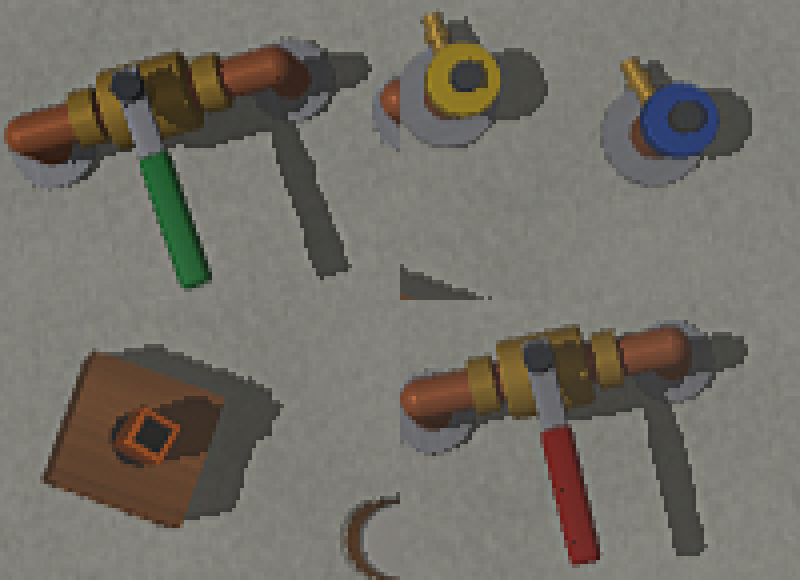

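```bash
python3 - <<'E'
from h import *
p=optics.get_image("top"); q=optics.get_image("scene")
def seg(n,p,cond,box,z,rect=False):
    c=p["color"].astype(int);R,G,B=c[...,0],c[...,1],c[...,2]
    m=cond(R,G,B);k=np.zeros_like(m);x0,y0,x1,y1=box;k[y0:y1,x0:x1]=1;m&=k
    v,u=np.nonzero(m)
    if len(u)<5: print(n,len(u),c[(y0+y1)//2,(x0+x1)//2]);return
    W=np.array([ray(p,(i,j),z)[:2] for i,j in zip(u,v)])
    print(n,len(u),"px",u.mean().round(1),v.mean().round(1),"mean",W.mean(0).round(4),"bboxmid",((W.max(0)+W.min(0))/2).round(4), cv2.minAreaRect((W*1000).astype(np.float32)))
yel=lambda R,G,B:(R>90)&(G>75)&(B<50)&(G>.7*R)
blu=lambda R,G,B:(B>70)&(B>1.5*R)
ora=lambda R,G,B:(R>120)&(R>1.7*G)&(B<90)&(R>2.3*B)
grn=lambda R,G,B:(G>60)&(G>1.7*R)&(G>1.5*B)
seg("yel",p,yel,(331,174,352,197),.072)
seg("blu",p,blu,(382,180,410,208),.072)
seg("ora",p,ora,(316,245,331,262),.140)
seg("grn",p,grn,(110,195,145,245),.103)
print("probe px rgb",p["color"][247:260,316:331].sum(2).tolist()[6])
# predicted scene pixels for the top-derived points
for n,uv,z in [("yel",(341.8,184),.084),("blu",(396.8,194),.084),("probe",(323,253.5),.14)]:
    X=ray(p,uv,z); print(n,X.round(4),"scene px",proj(q,X).round(1))
b=ray(p,(0,0),0)
corn=[(285+93/4,220+50/4),(285+222/4,220+103/4),(285+180/4,220+226/4),(285+45/4,220+180/4)]
C=np.array([ray(p,c,.07)[:2] for c in corn]);print("stand",C.round(4).tolist(),C.mean(0).round(4))
s=env.observe();print(s["time_s"])
save(q,"scene1.png",(120,150,250,280),5)
E
```

```text
yel 208 px 339.5 184.5 mean [ 0.619 -0.208] bboxmid [ 0.6215 -0.2091] ((621.1825561523438, -209.1240234375), (42.209190368652344, 44.83085250854492), 88.46744537353516)
blu 220 px 394.0 194.8 mean [ 0.5933 -0.3348] bboxmid [ 0.5941 -0.336 ] ((594.1552124023438, -336.0216979980469), (44.79646301269531, 40.15431594848633), 89.4264144897461)
ora 48 px 322.4 253.2 mean [ 0.4572 -0.1555] bboxmid [ 0.4566 -0.1557] ((457.1240234375, -155.7744598388672), (22.200668334960938, 22.395645141601562), 59.502174377441406)
grn 224 px 127.9 219.8 mean [0.5382 0.2752] bboxmid [0.5389 0.2751] ((538.3868408203125, 275.2927551269531), (76.39715576171875, 14.614725112915039), 19.86591339111328)
probe px rgb [157, 260, 278, 137, 116, 121, 125, 128, 130, 121, 113, 162, 261, 171, 146]
yel [ 0.6181 -0.2113  0.084 ] scene px [203.8 242.5]
blu [ 0.5935 -0.3382  0.084 ] scene px [135.4 247.3]
probe [ 0.4565 -0.1568  0.14  ] scene px [214.4 166.1]
stand [[0.5075, -0.1325], [0.4761, -0.2064], [0.406, -0.1802], [0.4331, -0.1033]] [ 0.4557 -0.1556]
1.35
```

View pics/scene1.png

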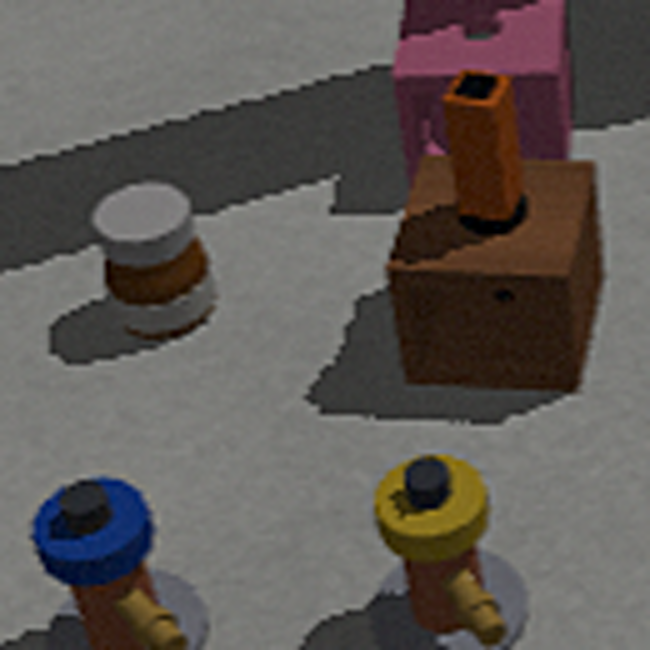

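The scene crop (5x) shows the yellow nipple at (428,465), the blue at (85,487) and the probe top at (480,82). The top-view estimates project to within about 2 mm of these, so they agree. Next I travel to the far side of the green lever with the fingers closed.

```bash
python3 -m crank '[0,3.4,-2,0,-0.035, 0,3.4,-2,0,0, 0,3.4,-2,0,0, 0,3.4,-2,0,0, 0,3.4,-2,0,0, 0,3.4,-2,0,0, 0,3.4,-2,0,0, 0,3.4,-2,0,0]' 40
python3 -m crank '[0,2,-3.3,0,0, 0,2,-3.3,0,0, 0,2,-3.3,0,0, 0,2,-3.3,0,0, 0,2,-3.3,0,0, 0,2,-3.3,0,0, 0,2,-3.3,0,0, 0,2,-3.3,0,0]'
python3 -m crank '[0,1.9,-3.3,0,0, 0,1.9,-3.3,0,0, 0,1.9,-3.3,0,0, 0,1.9,-3.3,0,0, 0,1.9,-3.3,0,0, 0,1.9,-3.3,0,0, 0,1.9,-3.3,0,0, 0,0,0,0,0]'
cat >> h.py <<'E'
def rel(target):
    "tool-axes shift in cm from measured TCP to world target; yaw of tool x"
    s=env.observe();R=np.array(s["tool_rot"]);d=R.T@(np.array(target)-s["position"])*100
    print("t",s["time_s"],"pos",np.round(s["position"],4),"shift cm",d.round(2),"yaw",np.degrees(np.arctan2(R[1,0],R[0,0])).round(2),"q",np.round(s["q"],1),"F",np.round(s["ft_force"],1),"w",round(s["grip_width"],4));return d
E
python3 -c "
from h import *
rel([.5184,.3158,.085])"
```

```text
time_s: 2.02
position: [0.3715, -0.2806, 0.2091]
tool_rot: [[0.941, 0.338, 0.0], [0.338, -0.941, -0.0], [0.0, 0.001, -1.0]]
ft_force: [-0.4, -0.8, -0.3]
grip_width: 0.0003
gripper_force: 0.0
time_s: 2.68
position: [0.432, 0.0223, 0.2092]
tool_rot: [[0.941, 0.338, 0.001], [0.338, -0.941, -0.0], [0.001, 0.0, -1.0]]
ft_force: [1.0, -0.5, 1.1]
grip_width: 0.0002
gripper_force: 0.0
time_s: 3.35
position: [0.4791, 0.2879, 0.2083]
tool_rot: [[0.94, 0.342, 0.0], [0.342, -0.94, 0.002], [0.001, -0.002, -1.0]]
ft_force: [-0.8, 0.7, -1.4]
grip_width: -0.0
gripper_force: 0.0
t 3.35 pos [0.4791 0.2879 0.2083] shift cm [ 4.64 -1.26 12.34] yaw 20.03 q [18.8 22.7 73.   0.1 84.3 88.8] F [-0.8  0.7 -1.4] w -0.0
```

```bash
python3 -m crank '[0,1.2,-0.3,0,0, 0,1.2,-0.3,2,0, 0,1.2,-0.3,2.5,0, 0,1,-0.3,2.5,0, 0,0,0,2.5,0, 0,0,0,2.2,0, 0,0,0,0.6,0, 0,0,0,0,0]'
python3 - <<'E'
from h import *
rel([.5184,.3158,.085])
p=optics.get_image("top");save(p,"g1.png",(85,150,205,260),5)
E
```

```text
time_s: 4.02
position: [0.5177, 0.3091, 0.0846]
tool_rot: [[0.941, 0.338, -0.003], [0.338, -0.941, -0.001], [-0.003, 0.0, -1.0]]
ft_force: [-0.5, 0.4, -0.1]
grip_width: -0.0
gripper_force: 0.0
t 4.0167 pos [0.5177 0.3091 0.0846] shift cm [ 0.3  -0.61 -0.04] yaw 19.74 q [19.6 33.4 76.  -0.  70.7 89.9] F [-0.5  0.4 -0.1] w -0.0
```

View pics/g1.png

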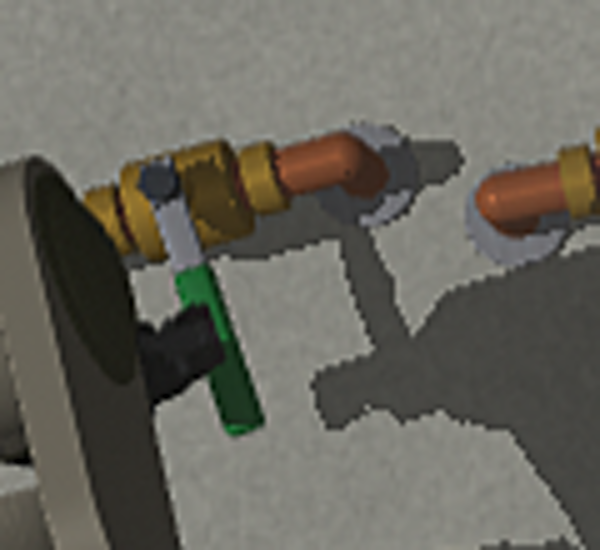

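The picture shows the fingers at (205,345), just left of the green sleeve at (225,350), with the lever still shut. I push it round.

```bash
python3 -m crank '[0,0,1.2,0,0, 0,0,1.2,0,0, 0,0,1.2,0,0, 0,0,1.2,0,0, 0,0.25,0.83,0,0, 0,0.25,0.83,0,0, 0,0.25,0.83,0,0, 0,0.25,0.83,0,0]'
python3 -m crank '[0,0.6,0.7,0,0, 0,0.6,0.7,0,0, 0,0.6,0.7,0,0, 0,0.6,0.7,0,0, 0,0.8,0.4,0,0, 0,0.8,0.4,0,0, 0,0.8,0.4,0,0, 0,0.5,0.4,0,0]'
python3 - <<'E'
from h import *
A=np.array([.6136,.3022,.085]);e1=np.array([.941,.338,0]);e2=np.array([-.338,.941,0])
rel(A-.020*e1-.085*e2)
p=optics.get_image("top");save(p,"g2.png",(85,150,205,260),5)
E
```

```text
time_s: 4.73
position: [0.5558, 0.2358, 0.086]
tool_rot: [[0.941, 0.338, 0.0], [0.338, -0.941, 0.0], [0.0, 0.0, -1.0]]
ft_force: [0.8, -0.5, 0.7]
grip_width: -0.0001
gripper_force: 0.0
time_s: 5.4
position: [0.621, 0.2129, 0.0857]
tool_rot: [[0.941, 0.338, 0.0], [0.338, -0.941, 0.0], [0.0, 0.0, -1.0]]
ft_force: [0.1, -0.3, 0.1]
grip_width: -0.0
gripper_force: 0.0
t 5.4 pos [0.621  0.2129 0.0857] shift cm [ 0.32 -0.16  0.07] yaw 19.77 q [ 8.6 38.1 66.3  0.  75.6 78.8] F [ 0.1 -0.3  0.1] w -0.0
```

View pics/g2.png

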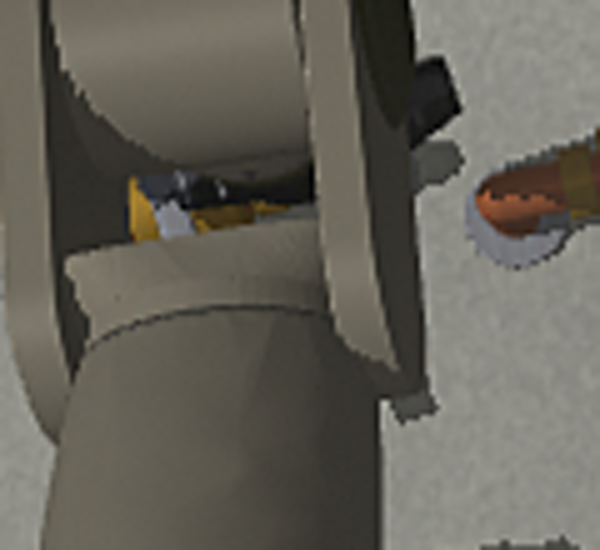

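```bash
python3 - <<'E'
from h import *
p=optics.get_image("scene");save(p,"g3.png",(300,100,500,250),4)
E
```

```text
(no output)
```

View pics/g3.png

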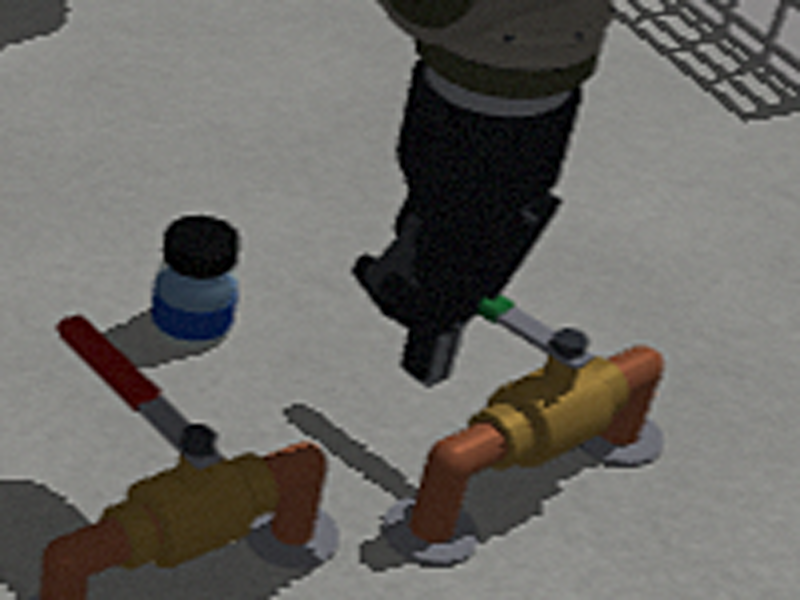

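The scene crop shows the green lever's hub at (568,342), and the sleeve leading up-left into the gripper at (490,305). The lever looks hardly turned, while the fingertip is at (430,385). I check this with projections.

```bash
python3 - <<'E'
from h import *
p=optics.get_image("scene");s=env.observe()
A=np.array([.6136,.3022,.098])
f=lambda X:((proj(p,X)-[300,100])*4).round(0)
print("tcp",f(s["position"]),"hub",f(A))
for t in range(0,100,15):
    a=np.radians(19.8+180+t);d=np.array([np.cos(a),np.sin(a),0]);print(t,"sleeve start",f(A+.04*d),"tip",f(A+.12*d))
t=optics.get_image("top");g=lambda X:((proj(t,X)-[85,150])*5).round(0)
print("top tcp",g(s["position"]),"hub",g(A))
for k in range(0,100,15):
    a=np.radians(19.8+180+k);d=np.array([np.cos(a),np.sin(a),0]);print(k,"sleeve start",g(A+.04*d),"tip",g(A+.12*d))
for X in ([.5177,.3091,.0846],[.5177,.3091,.14],):print("g1",g(X))
E
```

```text
tcp [414. 404.] hub [562. 348.]
0 sleeve start [503. 311.] tip [393. 243.]
15 sleeve start [492. 319.] tip [361. 265.]
30 sleeve start [486. 329.] tip [341. 294.]
45 sleeve start [485. 341.] tip [335. 327.]
60 sleeve start [490. 353.] tip [344. 364.]
75 sleeve start [499. 365.] tip [369. 401.]
90 sleeve start [513. 376.] tip [409. 437.]
top tcp [364. 174.] hub [161. 185.]
0 sleeve start [189. 267.] tip [246. 433.]
15 sleeve start [210. 256.] tip [309. 400.]
30 sleeve start [228. 241.] tip [361. 353.]
45 sleeve start [240. 221.] tip [400. 294.]
60 sleeve start [248. 200.] tip [422. 229.]
75 sleeve start [249. 177.] tip [426. 161.]
90 sleeve start [245. 155.] tip [412.  95.]
g1 [149. 398.]
g1 [113. 388.]
```

```bash
python3 - <<'E'
from h import *
p=optics.get_image("scene");s=env.observe();R=np.array(s["tool_rot"]);P=np.array(s["position"])
f=lambda X:proj(p,X).round(1)
for dz in (0,-.01,-.02):
    print(dz,[f(P+R@[a*.011,b*.0145,dz]).tolist() for a,b in((1,1),(1,-1),(-1,-1),(-1,1))])
c=p["color"].astype(int);m=(c.max(2)<45)
for v in range(150,204,3): 
    u=np.nonzero(m[v,380:445])[0]+380; print(v,(u.min(),u.max(),len(u)) if len(u) else None,end="; ")
R_,G,B=c[...,0],c[...,1],c[...,2];g=(G>60)&(G>1.7*R_)&(G>1.5*B);v,u=np.nonzero(g[100:250,300:500]);print("\ngreen px",len(u),u.min()+300,u.max()+300,v.min()+100,v.max()+100)
A=np.array([.6136,.3022,.098])
for k in (0,10,20,30):
    a=np.radians(19.8+180+k);d=np.array([np.cos(a),np.sin(a),0]);print(k,f(A+.04*d),f(A+.12*d))
E
```

```text
0 [[402.7, 206.2], [412.1, 200.8], [404.1, 195.4], [394.8, 200.7]]
-0.01 [[403.6, 202.6], [413.0, 197.2], [405.0, 191.8], [395.6, 197.1]]
-0.02 [[404.5, 199.0], [414.0, 193.6], [405.9, 188.2], [396.4, 193.4]]
150 (np.int64(401), np.int64(438), 38); 153 (np.int64(399), np.int64(437), 37); 156 (np.int64(399), np.int64(435), 37); 159 (np.int64(399), np.int64(433), 35); 162 (np.int64(396), np.int64(431), 36); 165 (np.int64(389), np.int64(429), 41); 168 (np.int64(389), np.int64(427), 39); 171 (np.int64(391), np.int64(424), 34); 174 (np.int64(393), np.int64(419), 27); 177 (np.int64(396), np.int64(420), 25); 180 (np.int64(400), np.int64(425), 15); 183 (np.int64(402), np.int64(444), 15); 186 (np.int64(401), np.int64(441), 15); 189 (np.int64(400), np.int64(442), 13); 192 (np.int64(402), np.int64(436), 9); 195 (np.int64(406), np.int64(429), 3); 198 None; 201 None; 
green px 25 420 427 174 177
0 [425.7 177.8] [398.2 160.7]
10 [423.8 179.1] [392.6 164.3]
20 [422.4 180.6] [388.2 168.5]
30 [421.6 182.3] [385.2 173.5]
```

The fingertips show about 20 mm higher than the TCP reading, so they passed just over the sleeve and the lever is still shut. I go back, lower by about 2 cm, and push nearer the lever's end, clear of the pipe.

```bash
python3 -m crank '[0,0,0,-2,0, 0,-1,-2,-2,0, 0,-1.2,-2.2,0,0, 0,-1.2,-2.2,0,0, 0,-1.2,-2.2,0,0, 0,-1.2,-2.2,0,0, 0,-1.2,-2.2,0,0, 0,-0.2,-0.1,0,0]'
python3 -m crank '[0,0,0,0,0, 0,0,0,1.5,0, 0,0,0,1.5,0, 0,0,0,1.5,0, 0,0,0,1.2,0, 0,0,0,0.5,0, 0,0,0,0,0, 0,0,0,0,0]'
python3 - <<'E'
from h import *
A=np.array([.6136,.3022,.064]);e1=np.array([.941,.338,0]);e2=np.array([-.338,.941,0])
rel(A-.095*e1+.045*e2)
E
```

```text
time_s: 6.32
position: [0.5045, 0.3145, 0.1263]
tool_rot: [[0.94, 0.341, -0.001], [0.341, -0.94, 0.001], [-0.001, -0.001, -1.0]]
ft_force: [0.9, 1.0, 1.2]
grip_width: -0.0001
gripper_force: 0.0
time_s: 6.98
position: [0.5085, 0.3116, 0.0643]
tool_rot: [[0.941, 0.337, 0.001], [0.337, -0.941, 0.0], [0.001, 0.0, -1.0]]
ft_force: [0.1, 1.0, 0.2]
grip_width: -0.0004
gripper_force: 0.0
t 6.9833 pos [0.5085 0.3116 0.0643] shift cm [ 0.07 -0.06  0.03] yaw 19.72 q [20.1 34.1 78.7 -0.  67.2 90.4] F [0.1 1.  0.2] w -0.0004
```

```bash
python3 -m crank '[0,0,1.1,0,0, 0,0,1.1,0,0, 0,0,1.1,0,0, 0,0,1.1,0,0, 0,0,1.1,0,0, 0,0.3,1.2,0,0, 0,0.3,1.2,0,0, 0,0.3,1.2,0,0]'
python3 - <<'E'
from h import *
p=optics.get_image("scene");c=p["color"].astype(int)
R_,G,B=c[...,0],c[...,1],c[...,2];g=(G>60)&(G>1.7*R_)&(G>1.5*B);v,u=np.nonzero(g[100:250,300:500]);print("\ngreen px",len(u),u.min()+300,u.max()+300,v.min()+100,v.max()+100)
E
```

```text
time_s: 7.65
position: [0.5476, 0.2283, 0.0638]
tool_rot: [[0.941, 0.338, -0.001], [0.338, -0.941, 0.0], [-0.001, -0.0, -1.0]]
ft_force: [-1.3, 4.5, -0.4]
grip_width: -0.0002
gripper_force: 1.7

green px 139 390 421 179 186
```

```bash
python3 -m crank '[0,0.65,0.95,0,0, 0,0.65,0.95,0,0, 0,0.65,0.95,0,0, 0,0.65,0.95,0,0, 0,1,0.5,0,0, 0,1,0.5,0,0, 0,1,0.5,0,0, 0,1,0.4,0,0]'
python3 - <<'E'
from h import *
A=np.array([.6136,.3022,.064]);e1=np.array([.941,.338,0]);e2=np.array([-.338,.941,0])
rel(A-.020*e1-.104*e2)
p=optics.get_image("scene");c=p["color"].astype(int)
R_,G,B=c[...,0],c[...,1],c[...,2];g=(G>60)&(G>1.7*R_)&(G>1.5*B);v,u=np.nonzero(g[100:250,300:480]);print("green px",len(u),u.min()+300,u.max()+300,v.min()+100,v.max()+100)
for k in (70,80,90):
    a=np.radians(19.8+180+k);d=np.array([np.cos(a),np.sin(a),0]);A[2]=.098;print(k,proj(p,A+.04*d),proj(p,A+.12*d))
E
```

```text
time_s: 8.37
position: [0.6256, 0.1972, 0.0629]
tool_rot: [[0.941, 0.338, -0.011], [0.338, -0.941, -0.001], [-0.011, -0.003, -1.0]]
ft_force: [-58.5, 0.1, 24.6]
grip_width: 0.0
gripper_force: 28.7
t 8.3667 pos [0.6256 0.1972 0.0629] shift cm [ 0.42  0.11 -0.12] yaw 19.76 q [ 7.2 39.7 67.3  0.  73.7 77.4] F [-58.5   0.1  24.6] w 0.0
green px 201 400 429 192 208
70 [423.85822462 190.31450157] [389.72622177 197.21775406]
80 [425.8141157  192.26212347] [395.20214057 203.34457765]
90 [428.24428404 194.06539431] [402.31191439 209.14043206]
```

The lever is against its stop (58 N along the push). I back off, rise and look.

```bash
python3 -m crank '[0,-1.5,0,0,0, 0,-1.5,0,0,0, 0,-1.5,0,0,0, 0,0,0,-3,0, 0,0,0,-4,0, 0,0,0,-4,0, 0,-2,2,-4,0, 0,-2,4,0,0]'
python3 -m crank '[8.5,-1,4,0,0, 8.5,-1,4,0,0, 8.5,-1,4,0,0, 8.5,-1,4,0,0, 8.5,-1,4,0,0, 8.5,-1,3.5,0,0, 8.5,0,2,0,0, 8.5,0,0,0,0]'
python3 - <<'E'
from h import *
rel([.457,-.1555,.2])
p=optics.get_image("top");c=p["color"].astype(int)
R_,G,B=c[...,0],c[...,1],c[...,2];g=(G>60)&(G>1.7*R_)&(G>1.5*B);g[:150]=0;g[260:]=0;g[:,:90]=0;g[:,210:]=0;v,u=np.nonzero(g)
W=np.array([ray(p,(i,j),.103)[:2] for i,j in zip(u,v)],np.float32)*1000;print(len(u),cv2.minAreaRect(W))
n=max(1,0)
im=p["color"][:,:,::-1]
cv2.imwrite("pics/top2.png",np.hstack([cv2.resize(im[150:250,80:240],(640,400)),cv2.resize(im[238:268,308:338],(160,160)).repeat(1,0) if 0 else cv2.copyMakeBorder(cv2.resize(im[238:268,308:323+15],(150,150),interpolation=cv2.INTER_CUBIC),0,250,0,0,cv2.BORDER_CONSTANT)]))
E
```

```text
time_s: 9.08
position: [0.5736, 0.1209, 0.2155]
tool_rot: [[0.94, 0.342, 0.014], [0.342, -0.94, -0.0], [0.013, 0.005, -1.0]]
ft_force: [1.6, -0.1, 0.8]
grip_width: 0.0001
gripper_force: 0.0
time_s: 9.75
position: [0.6013, -0.1462, 0.2074]
tool_rot: [[0.943, 0.333, 0.0], [0.333, -0.943, -0.002], [-0.001, 0.002, -1.0]]
ft_force: [0.5, -0.7, 0.5]
grip_width: 0.0849
gripper_force: 0.0
t 9.75 pos [ 0.6013 -0.1462  0.2074] shift cm [-13.92  -3.93   0.74] yaw 19.45 q [-24.6  28.9  62.7  -0.1  88.3  46. ] F [ 0.5 -0.7  0.5] w 0.0849
240 ((634.7067260742188, 224.89962768554688), (16.23188018798828, 76.45856475830078), 15.107756614685059)
```

View pics/top2.png

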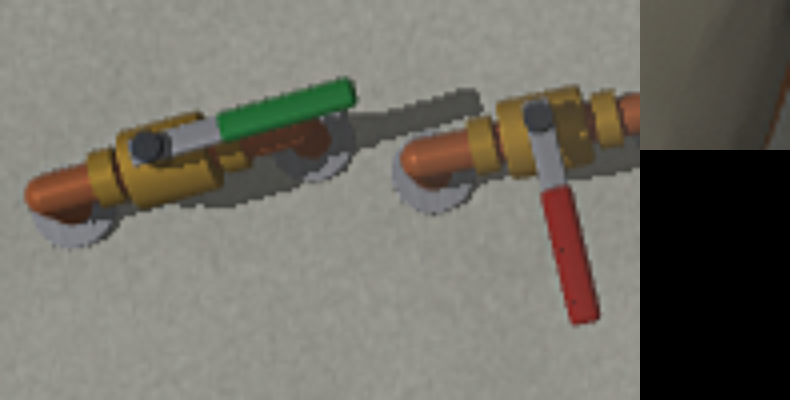

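The top crop shows the green lever lying along its pipe, hub (150,148) to tip (350,92). The red lever is untouched. My fit gives only about 86° of turn, so I compare both levers with their pipes, using the red valve as the reference.

```bash
python3 - <<'E'
from h import *
p=optics.get_image("top")
old=cv2.imread("pics/top0.png")[:,:,::-1].astype(int);new=p["color"].astype(int)
def pca(img,s,cond,box,z):
    R,G,B=img[...,0],img[...,1],img[...,2];m=cond(R,G,B);v,u=np.nonzero(m);u=(u+.5)/s-.5;v=(v+.5)/s-.5
    k=(u>box[0])&(u<box[2])&(v>box[1])&(v<box[3]);W=np.array([ray(p,(i,j),z)[:2] for i,j in zip(u[k],v[k])])
    c=W.mean(0);e,V=np.linalg.eigh(np.cov(W.T));d=V[:,1];return k.sum(),c.round(4),(np.degrees(np.arctan2(d[1],d[0]))%180).round(2)
grn=lambda R,G,B:(G>60)&(G>1.7*R)&(G>1.5*B)
red=lambda R,G,B:(R>90)&(R>2.5*G)&(R>2.5*B)
pipe=lambda R,G,B:(R>60)&(R>1.5*B)&~((R>2.5*G)&(R>2.5*B))
for n,i,s in(("old",old,1.4),("new",new,1)):
    print(n,"green lever",pca(i,s,grn,(85,160,178,245),.103),"green pipe",pca(i,s,pipe,(80,160,178,245),.06))
    print(n,"red lever",pca(i,s,red,(178,160,270,245),.103),"red pipe",pca(i,s,pipe,(178,160,270,245),.06))
E
```

```text
old green lever (np.int64(443), array([0.5382, 0.2755]), np.float64(19.61)) green pipe (np.int64(1421), array([0.6138, 0.3037]), np.float64(105.51))
old red lever (np.int64(403), array([0.5503, 0.0648]), np.float64(12.88)) red pipe (np.int64(1672), array([0.6243, 0.0815]), np.float64(101.18))
new green lever (np.int64(239), array([0.6347, 0.2253]), np.float64(105.42)) green pipe (np.int64(738), array([0.6083, 0.3063]), np.float64(101.33))
new red lever (np.int64(218), array([0.5502, 0.0648]), np.float64(12.75)) red pipe (np.int64(905), array([0.6237, 0.0809]), np.float64(101.21))
```

The lever reads about 4° short of a full turn, so I give it a second, gentler push nearer its tip and watch the force.

```bash
python3 -m crank '[0,1.5,-3.8,0,0, 0,1.5,-3.8,0,0, 0,1.5,-3.8,0,0, 0,1.5,-3.8,0,0, 0,1.5,-3.8,0,0, 0,1.5,-3.8,0,0, 0,1.5,-3.8,0,0, 0,1.4,-3.8,0,0]' 40
python3 -m crank '[0,0,0,0,0, 0,0,0,0,0, 0,0,0,2,0, 0,0,0,2,0, 0,0,0,2,0, 0,0,0,2,0, 0,0,0,0,0, 0,0,0,0,0]'
python3 -c "
from h import *
rel([.6136,.1898,.066])"
```

```text
time_s: 10.52
position: [0.6091, 0.189, 0.2085]
tool_rot: [[0.941, 0.34, 0.001], [0.34, -0.941, -0.0], [0.001, 0.001, -1.0]]
ft_force: [0.8, -0.4, 0.0]
grip_width: 0.0002
gripper_force: 0.0
time_s: 11.18
position: [0.6096, 0.1852, 0.1279]
tool_rot: [[0.941, 0.338, -0.001], [0.338, -0.941, -0.0], [-0.001, 0.0, -1.0]]
ft_force: [-0.3, 1.1, 0.9]
grip_width: -0.0001
gripper_force: 0.0
t 11.1833 pos [0.6096 0.1852 0.1279] shift cm [ 0.54 -0.3   6.19] yaw 19.73 q [ 6.3 34.1 66.7 -0.  79.3 76.6] F [-0.3  1.1  0.9] w -0.0001
```

Next I lower, then creep in the tool's x direction.

```bash
python3 -m crank '[0,0.5,-0.3,0,0, 0,0,0,1.6,0, 0,0,0,1.6,0, 0,0,0,1.6,0, 0,0,0,1.3,0, 0,0,0,0,0, 0,0.5,0,0,0, 0,0.4,0,0,0]'
python3 -m crank '[0,0.2,0,0,0, 0,0,0,0,0, 0,0,0,0,0, 0,0,0,0,0, 0,0,0,0,0, 0,0,0,0,0, 0,0,0,0,0, 0,0,0,0,0]'
python3 -c "
from h import *
rel([.6136-.02*.941+.0358,.3023-.02*.338-.0997,.066])"
```

```text
time_s: 11.85
position: [0.6235, 0.1936, 0.0689]
tool_rot: [[0.941, 0.338, 0.003], [0.338, -0.941, 0.0], [0.003, 0.001, -1.0]]
ft_force: [1.1, 0.0, -0.0]
grip_width: -0.0001
gripper_force: 0.0
time_s: 12.52
position: [0.6239, 0.194, 0.067]
tool_rot: [[0.941, 0.338, 0.0], [0.338, -0.941, 0.0], [0.0, -0.0, -1.0]]
ft_force: [0.0, 0.5, 0.5]
grip_width: -0.0002
gripper_force: 0.0
t 12.5167 pos [0.6239 0.194  0.067 ] shift cm [0.69 0.05 0.1 ] yaw 19.75 q [ 6.9 38.9 68.1  0.  73.  77.2] F [0.  0.5 0.5] w -0.0002
```

```bash
python3 -m crank '[0,0.1,0,0,0, 0,0.1,0,0,0, 0,0.1,0,0,0, 0,0.1,0,0,0, 0,0,0,0,0, 0,0,0,0,0, 0,0,0,0,0, 0,0,0,0,0]'
python3 -m crank '[0,0.1,0,0,0, 0,0.1,0,0,0, 0,0.1,0,0,0, 0,0,0,0,0, 0,0,0,0,0, 0,0,0,0,0, 0,0,0,0,0, 0,0,0,0,0]'
python3 -c "
from h import *
rel([.6136-.02*.941+.0358,.3023-.02*.338-.0997,.066])"
```

```text
time_s: 13.18
position: [0.6252, 0.1945, 0.0668]
tool_rot: [[0.941, 0.338, -0.006], [0.338, -0.941, -0.002], [-0.007, -0.0, -1.0]]
ft_force: [-11.9, -4.9, 6.8]
grip_width: 0.0001
gripper_force: 6.5
time_s: 13.85
position: [0.6254, 0.1946, 0.0667]
tool_rot: [[0.941, 0.338, -0.013], [0.338, -0.941, -0.004], [-0.014, -0.0, -1.0]]
ft_force: [-23.6, -10.9, 11.9]
grip_width: 0.0002
gripper_force: 13.1
t 13.85 pos [0.6254 0.1946 0.0667] shift cm [0.53 0.05 0.06] yaw 19.76 q [ 7.  39.4 67.1 -0.2 74.3 77.3] F [-23.6 -10.9  11.9] w 0.0002
```

The push stops dead at the same point at a different radius, and the lever lies parallel to its pipe (105.4° against 105.5°). It is therefore on its stop. I back off and find the probe's orientation from the crops already taken.

```bash
python3 -m crank '[0,-0.6,0,0,0, 0,-0.6,0,0,0, 0,-0.3,0,-2,0, 0,0,0,-4,0, 0,0,0,-4,0, 0,0,0,-4,0, 0,0,3,0,0, 0,0,4,0,0]'
python3 - <<'E'
from h import *
rel([.457,-.1555,.2])
q=optics.get_image("scene")
c4=np.array([(460,72),(515,80),(500,105),(445,97)])/5-.5+[120,150]
W=np.array([ray(q,c,.14)[:2] for c in c4]);print("scene corners",W.round(4).tolist(),W.mean(0).round(4))
for i in range(4):
    d=W[(i+1)%4]-W[i];print(np.degrees(np.arctan2(d[1],d[0]))%90,np.linalg.norm(d))
p=optics.get_image("top")
im=cv2.imread("pics/crop1.png")[300:,:400][::4,::4] # native from (285,220)
R,G,B=[im[...,k].astype(int) for k in(2,1,0)]
m=((R>105)&(R>1.6*G)&(R>2*B)).astype(np.float32);m[:22]=0;m[45:]=0;m[:,:26]=0;m[:,50:]=0
big=cv2.resize(m,None,fx=8,fy=8,interpolation=cv2.INTER_LINEAR)
best=[]
for psi in range(-45,45,3):
  for dx in np.arange(-.004,.0041,.001):
    for dy in np.arange(-.004,.0041,.001):
      a=np.radians(psi)+np.radians([45,135,225,315]);o=np.zeros_like(big)
      for r,v in((.012,1),(.0085,-0.6)):
        P=[((proj(p,[.457+dx+r*1.414*np.cos(t),-.1555+dy+r*1.414*np.sin(t),.14])-[285,220]+.5)*8) for t in a]
        cv2.fillPoly(o,[np.array(P).astype(np.int32)],v)
      best.append(((o*big).sum(),psi,round(dx,3),round(dy,3)))
best.sort(reverse=True);print(best[:6])
E
```

```text
time_s: 14.52
position: [0.6407, 0.1273, 0.2105]
tool_rot: [[0.94, 0.342, 0.007], [0.342, -0.94, 0.001], [0.007, 0.002, -1.0]]
ft_force: [1.2, 0.0, -1.6]
grip_width: -0.0003
gripper_force: 0.0
t 14.5167 pos [0.6407 0.1273 0.2105] shift cm [-26.95  20.28   0.9 ] yaw 20.02 q [ 0.9 32.3 56.2  0.  91.1 70.8] F [ 1.2  0.  -1.6] w -0.0003
scene corners [[0.4467, -0.1613], [0.4593, -0.1397], [0.475, -0.1491], [0.4627, -0.1704]] [ 0.4609 -0.1551]
59.82767717897953 0.02492728906850996
59.21092137838165 0.018269716620089065
60.03858159874173 0.024569095876339337
60.332305473664945 0.018359808297830002
[(np.float32(2468.2358), -33, np.float64(0.0), np.float64(0.0)), (np.float32(2456.9375), -27, np.float64(0.0), np.float64(-0.001)), (np.float32(2446.1633), -30, np.float64(0.0), np.float64(-0.001)), (np.float32(2444.9697), -30, np.float64(0.0), np.float64(0.0)), (np.float32(2418.2922), -36, np.float64(0.0), np.float64(-0.001)), (np.float32(2417.3032), -27, np.float64(0.0), np.float64(0.0))]
```

The probe's faces lie at 60°/-30°, and all three fits agree. I move above it, opening the gripper and turning the tool to a yaw of 60°.

```bash
python3 -m crank '[8.5,-3.2,2.4,0,0, 8.5,-3.2,2.4,0,0, 8.5,-3.2,2.4,0,0, 8.5,-3.2,2.4,0,0, 8.5,-3.2,2.4,0,0, 8.5,-3.2,2.4,0,0, 8.5,-3.2,2.4,0,0, 8.5,-3.2,2.4,0,0]' 40
python3 -m crank '[8.5,0,0,0,-0.116, 8.5,0,0,0,-0.116, 8.5,0,0,0,-0.116, 8.5,0,0,0,-0.116, 8.5,0,0,0,-0.116, 8.5,0,0,0,-0.116, 8.5,0,0,0,0, 8.5,0,0,0,0]'
python3 -c "
from h import *
rel([.457,-.1555,.2])"
```

```text
time_s: 15.28
position: [0.4629, -0.1428, 0.207]
tool_rot: [[0.941, 0.338, 0.001], [0.338, -0.941, -0.0], [0.001, 0.0, -1.0]]
ft_force: [1.7, 0.1, -0.5]
grip_width: 0.0853
gripper_force: 0.0
time_s: 15.95
position: [0.4641, -0.1416, 0.2069]
tool_rot: [[0.508, 0.861, 0.0], [0.861, -0.508, -0.0], [0.0, 0.0, -1.0]]
ft_force: [1.2, 0.7, -0.0]
grip_width: 0.0851
gripper_force: 0.0
t 15.95 pos [ 0.4641 -0.1416  0.2069] shift cm [-1.56  0.09  0.69] yaw 59.44 q [-31.   15.4  84.4   0.   80.2  -0.4] F [ 1.2  0.7 -0. ] w 0.0851
```

```bash
python3 -m crank '[8.5,-1.5,0.1,0,0, 8.5,0,0,0,0, 8.5,0,0,2,0, 8.5,0,0,2,0, 8.5,0,0,2,0, 8.5,0,0,2,0, 8.5,0,0,2,0, 8.5,0,0,1.8,0]'
python3 -c "
from h import *
rel([.458,-.1555,.088])"
```

```text
time_s: 16.62
position: [0.4573, -0.1548, 0.0879]
tool_rot: [[0.508, 0.861, -0.0], [0.861, -0.508, 0.0], [0.0, -0.0, -1.0]]
ft_force: [0.9, 0.8, -0.4]
grip_width: 0.0851
gripper_force: 0.0
t 16.6167 pos [ 0.4573 -0.1548  0.0879] shift cm [-0.03  0.09 -0.01] yaw 59.46 q [-32.8  22.9  95.5   0.   61.6  -2.3] F [ 0.9  0.8 -0.4] w 0.0851
```

```bash
python3 -m crank '[6,0,0,0,0, 4,0,0,0,0, 3,0,0,0,0, 2,0,0,0,0, 1.5,0,0,0,0, 1.5,0,0,0,0, 1.5,0,0,0,0, 1.5,0,0,0,0]' 40
python3 - <<'E'
from h import *
rel([.458,-.1555,.088])
p=optics.get_image("scene");save(p,"grip.png",(150,90,290,230),4)
E
```

```text
time_s: 17.28
position: [0.4577, -0.1555, 0.0899]
tool_rot: [[0.506, 0.863, 0.002], [0.863, -0.506, -0.001], [0.0, 0.002, -1.0]]
ft_force: [-0.5, 0.9, 6.5]
grip_width: 0.0234
gripper_force: 44.8
t 17.2833 pos [ 0.4577 -0.1555  0.0899] shift cm [0.01 0.02 0.19] yaw 59.62 q [-32.8  22.7  95.3   0.   61.9  -2.5] F [-0.5  0.9  6.5] w 0.0234
```

View pics/grip.png

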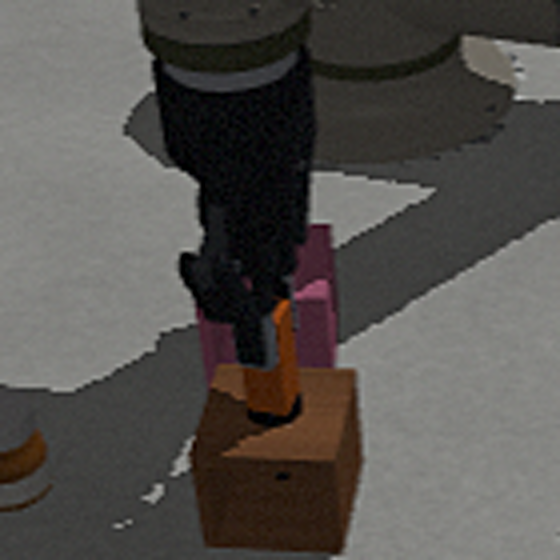

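The probe is gripped: width 23.4 mm, fingers at (260,340) on the orange grip, collar on the brown stand. I lift it and work out the nipple targets relative to the probe in both views.

```bash
python3 -m crank '[1.5,0,0,-1.5,0, 1.5,0,0,-1.5,0, 1.5,0,0,-1.5,0, 1.5,0,0,-1.5,0, 1.5,0,0,-1.5,0, 1.5,0,0,-1.5,0, 1.5,0,0,-2,0, 1.5,0,0,0,0]'
python3 - <<'E'
from h import *
p=optics.get_image("top");q=optics.get_image("scene")
g=np.array([.4577,-.1555])
T=dict(probe=((152,134),.14,(285,220)),yellow=((467-400,76),.084,(325,165)),blue=((687-400,116),.084,(325,165)))
S=dict(probe=((480,88.5),.14),yellow=((428,465),.084),blue=((85,487),.084))
t={k:ray(p,np.array(v[0])/4-.5+v[2],v[1])[:2] for k,v in T.items()}
s={k:ray(q,np.array(v[0])/5-.5+[120,150],v[1])[:2] for k,v in S.items()}
for k in ("yellow","blue"):
    a=g+t[k]-t["probe"];b=g+s[k]-s["probe"];print(k,"top",t[k].round(4),"rel",a.round(4),"scene",s[k].round(4),"rel",b.round(4)); rel([*((a+b)/2),.2])
# sightings of tip in hand
E
```

```text
time_s: 18.0
position: [0.4585, -0.156, 0.2023]
tool_rot: [[0.506, 0.863, 0.005], [0.863, -0.506, -0.003], [-0.0, 0.006, -1.0]]
ft_force: [-0.2, -0.1, -0.7]
grip_width: 0.0232
gripper_force: 43.9
yellow top [ 0.6193 -0.2101] rel [ 0.6194 -0.2099] scene [ 0.6189 -0.2089] rel [ 0.6156 -0.2093]
t 18.1 pos [ 0.4573 -0.1553  0.1991] shift cm [ 3.41 16.57 -0.08] yaw 59.63 q [-32.8  15.5  85.6   0.   78.8  -2.5] F [-0.4  0.7 -0.7] w 0.0233
blue top [ 0.5947 -0.3369] rel [ 0.5947 -0.3367] scene [ 0.593  -0.3361] rel [ 0.5897 -0.3365]
t 18.1 pos [ 0.4573 -0.1553  0.1991] shift cm [-8.82 20.81 -0.07] yaw 59.63 q [-32.8  15.5  85.6   0.   78.8  -2.5] F [-0.4  0.7 -0.7] w 0.0233
```

```bash
python3 -m crank '[1.5,0.25,1.2,0,0, 1.5,0.5,2.4,0,0, 1.5,0.5,2.4,0,0, 1.5,0.5,2.4,0,0, 1.5,0.5,2.4,0,0, 1.5,0.5,2.4,0,0, 1.5,0.5,2.4,0,0, 1.5,0.2,1,0,0]'
python3 -m crank '[1.5,0,0,0,0, 1.5,0,0,0.7,0, 1.5,0,0,0.7,0, 1.5,0,0,0.7,0, 1.5,0,0,0.7,0, 1.5,0,0,0.5,0, 1.5,0,0,0,0, 1.5,0,0,0,0]'
python3 - <<'E'
from h import *
rel([.6185,-.2097,.154])
p=optics.get_image("scene");save(p,"y1.png",(150,130,290,290),4)
E
```

```text
time_s: 18.77
position: [0.6196, -0.21, 0.1964]
tool_rot: [[0.506, 0.863, -0.002], [0.863, -0.506, 0.001], [0.0, -0.002, -1.0]]
ft_force: [0.7, 0.7, -1.1]
grip_width: 0.0233
gripper_force: 43.8
time_s: 19.43
position: [0.6178, -0.2093, 0.1658]
tool_rot: [[0.506, 0.863, -0.0], [0.863, -0.506, 0.0], [0.0, -0.0, -1.0]]
ft_force: [-0.3, -0.7, -0.3]
grip_width: 0.0233
gripper_force: 43.8
t 19.4333 pos [ 0.6178 -0.2093  0.1658] shift cm [0.   0.08 1.18] yaw 59.63 q [-29.1  34.   60.5   0.   85.6   1.3] F [-0.3 -0.7 -0.3] w 0.0233
```

View pics/y1.png

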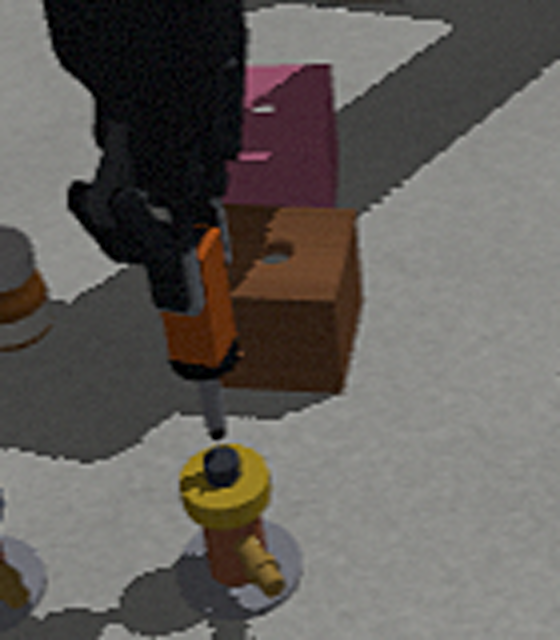

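The crop shows the probe tip at (217,437), just above the yellow nipple's top at (222,452), and the empty brown stand hole at (277,252). I check the small sideways offset numerically.

```bash
python3 - <<'E'
from h import *
q=optics.get_image("scene")
n=lambda a:np.array(a)/4-.4+[150,130]
print("tip expected",proj(q,[.6178,-.2093,.0958]).round(1),"seen",n((217,437)),"nipple expected",proj(q,[.6185,-.2097,.084]).round(1),"seen",n((222,452)))
print("stem top expected",proj(q,[.6178,-.2093,.1458]).round(1),"seen",n((207,378)))
print("hole seen ->",ray(q,n((277,252)),.07).round(4),"expected px",proj(q,[.457,-.1555,.07]).round(1))
print("tip seen -> at z.0958",ray(q,n((217,437)),.0958).round(4),"nipple seen->",ray(q,n((222,450)),.084).round(4))
E
```

```text
tip expected [204.1 237.9] seen [203.85 238.85] nipple expected [204.7 242.4] seen [205.1 242.6]
stem top expected [200.8 218.7] seen [201.35 224.1 ]
hole seen -> [ 0.4613 -0.1549  0.07  ] expected px [218.3 191.5]
tip seen -> at z.0958 [ 0.6203 -0.2101  0.0958] nipple seen-> [ 0.6178 -0.2088  0.084 ]
```

It agrees within 2 mm. I press on the yellow nipple.

```bash
python3 -m crank '[1.5,0,0,0.5,0, 1.5,0,0,0.5,0, 1.5,0,0,0.3,0, 1.5,0,0,0.2,0, 1.5,0,0,0.1,0, 1.5,0,0,0.1,0, 1.5,0,0,0.1,0, 1.5,0,0,0,0]'
```

```text
time_s: 20.2
position: [0.618, -0.2094, 0.1482]
tool_rot: [[0.506, 0.863, 0.0], [0.863, -0.506, -0.0], [0.0, 0.0, -1.0]]
ft_force: [-1.4, 0.6, 3.4]
grip_width: 0.0239
gripper_force: 44.4
```

```bash
python3 -m crank '[1.5,0,0,0.1,0, 1.5,0,0,0.1,0, 1.5,0,0,0,0, 1.5,0,0,0,0, 1.5,0,0,0,0, 1.5,0,0,0,0, 1.5,0,0,0,0, 1.5,0,0,0,0]'
python3 -m crank '[1.5,0,0,-0.5,0, 1.5,0,0,-1,0, 1.5,0,0,-1.5,0, 1.5,0,0,-1.5,0, 1.5,0,0,-0.4,0, 1.5,0,0,0,0, 1.5,0,0,0,0, 1.5,0,0,0,0]'
python3 -c "
from h import *
rel([.5935,-.3364,.196])"
```

```text
time_s: 20.87
position: [0.6182, -0.2095, 0.1476]
tool_rot: [[0.505, 0.863, 0.002], [0.863, -0.505, -0.001], [-0.0, 0.002, -1.0]]
ft_force: [-3.3, 1.3, 11.2]
grip_width: 0.0232
gripper_force: 45.3
time_s: 21.53
position: [0.6176, -0.2092, 0.1937]
tool_rot: [[0.506, 0.863, -0.002], [0.863, -0.506, 0.001], [-0.0, -0.002, -1.0]]
ft_force: [-0.2, 0.8, -1.1]
grip_width: 0.0235
gripper_force: 44.0
t 21.5333 pos [ 0.6176 -0.2092  0.1937] shift cm [-12.19   4.34  -0.23] yaw 59.63 q [-29.1  33.   57.7   0.   89.5   1.3] F [-0.2  0.8 -1.1] w 0.0235
```

Yellow bottomed at 11 N and was held for over half a second. Next is blue.

```bash
python3 -m crank '[1.5,-1,0.35,0,0, 1.5,-2,0.7,0,0, 1.5,-2,0.7,0,0, 1.5,-2,0.7,0,0, 1.5,-2,0.7,0,0, 1.5,-2,0.7,0,0, 1.5,-1.2,0.45,0,0, 1.5,0,0,0,0]'
python3 -m crank '[1.5,0,0,0,0, 1.5,0,0,0.7,0, 1.5,0,0,0.7,0, 1.5,0,0,0.7,0, 1.5,0,0,0.5,0, 1.5,0,0,0,0, 1.5,0,0,0,0, 1.5,0,0,0,0]'
python3 - <<'E'
from h import *
rel([.5935,-.3364,.154])
q=optics.get_image("scene");s=env.observe();P=np.array(s["position"])
print("tip expected",proj(q,P-[0,0,.07]).round(1),"nipple expected",proj(q,[.5935,-.3364,.084]).round(1), "from scene0 seen", np.array((85,487))/5-.4+[120,150])
E
```

```text
time_s: 22.2
position: [0.5923, -0.3394, 0.1939]
tool_rot: [[0.508, 0.861, -0.001], [0.861, -0.508, 0.0], [-0.0, -0.001, -1.0]]
ft_force: [-0.4, 0.2, -1.2]
grip_width: 0.0237
gripper_force: 43.9
time_s: 22.87
position: [0.5936, -0.3364, 0.1692]
tool_rot: [[0.505, 0.863, 0.0], [0.863, -0.505, -0.0], [-0.0, 0.001, -1.0]]
ft_force: [1.0, 0.5, -0.3]
grip_width: 0.0231
gripper_force: 43.9
t 22.8667 pos [ 0.5936 -0.3364  0.1692] shift cm [-0.   -0.01  1.52] yaw 59.64 q [-39.5  37.   54.1  -0.   88.8  -9.1] F [ 1.   0.5 -0.3] w 0.0231
tip expected [134.5 241.5] nipple expected [136.4 247.1] from scene0 seen [136.6 247. ]
```

```bash
python3 -m crank '[1.5,0,0,0.6,0, 1.5,0,0,0.6,0, 1.5,0,0,0.4,0, 1.5,0,0,0.2,0, 1.5,0,0,0.2,0, 1.5,0,0,0.1,0, 1.5,0,0,0.1,0, 1.5,0,0,0,0]'
python3 -m crank '[1.5,0,0,0.1,0, 1.5,0,0,0,0, 1.5,0,0,0,0, 1.5,0,0,0,0, 1.5,0,0,0,0, 1.5,0,0,0,0, 1.5,0,0,0,0, 1.5,0,0,0,0]'
```

```text
time_s: 23.58
position: [0.5934, -0.3364, 0.1478]
tool_rot: [[0.506, 0.863, 0.001], [0.863, -0.506, -0.001], [-0.0, 0.001, -1.0]]
ft_force: [-2.8, 1.3, 4.3]
grip_width: 0.0231
gripper_force: 44.5
time_s: 24.25
position: [0.5935, -0.3365, 0.1477]
tool_rot: [[0.505, 0.863, 0.001], [0.863, -0.505, -0.001], [-0.0, 0.002, -1.0]]
ft_force: [-1.9, 1.6, 9.3]
grip_width: 0.0232
gripper_force: 45.1
```

Blue bottomed and held as well. I lift and go back over the stand.

```bash
python3 -m crank '[1.5,0,0,-0.5,0, 1.5,0,0,-1,0, 1.5,0,0,-1.5,0, 1.5,0,0,-1.5,0, 1.5,0,0,-1,0, 1.5,0,0,0,0, 1.5,0,0,0,0, 1.5,0,0,0,0]'
python3 -c "
from h import *
rel([.4575,-.1555,.2])"
```

```text
time_s: 24.92
position: [0.5931, -0.3362, 0.1998]
tool_rot: [[0.506, 0.863, -0.001], [0.863, -0.506, 0.001], [0.0, -0.002, -1.0]]
ft_force: [0.1, -0.2, -1.1]
grip_width: 0.0233
gripper_force: 44.0
t 24.9167 pos [ 0.5931 -0.3362  0.1998] shift cm [ 8.730e+00 -2.084e+01  2.000e-02] yaw 59.63 q [-39.5  36.1  50.9   0.   93.1  -9.1] F [ 0.1 -0.2 -1.1] w 0.0233
```

```bash
python3 -m crank '[1.5,0.6,-1.5,0,0, 1.5,1.2,-2.9,0,0, 1.5,1.3,-3,0,0, 1.5,1.3,-3,0,0, 1.5,1.3,-3,0,0, 1.5,1.3,-3,0,0, 1.5,1.2,-2.9,0,0, 1.5,0.5,-1.5,0,0]'
python3 -m crank '[1.5,0,0,0,0, 1.5,0,0,0,0, 1.5,0,0,1,0, 1.5,0,0,1,0, 1.5,0,0,1,0, 1.5,0,0,1,0, 1.5,0,0,0,0, 1.5,0,0,0,0]'
python3 - <<'E'
from h import *
rel([.4575,-.1555,.0899])
E
```

```text
time_s: 25.58
position: [0.4556, -0.1533, 0.2003]
tool_rot: [[0.505, 0.863, -0.002], [0.863, -0.505, 0.002], [0.0, -0.003, -1.0]]
ft_force: [1.2, -0.0, -0.7]
grip_width: 0.0233
gripper_force: 44.0
time_s: 26.25
position: [0.4583, -0.157, 0.1604]
tool_rot: [[0.506, 0.862, -0.001], [0.862, -0.506, 0.001], [-0.0, -0.001, -1.0]]
ft_force: [-0.3, -0.2, -0.8]
grip_width: 0.0233
gripper_force: 43.9
t 26.25 pos [ 0.4583 -0.157   0.1604] shift cm [ 0.09 -0.14  7.05] yaw 59.59 q [-32.9  17.9  89.1  -0.   73.1  -2.5] F [-0.3 -0.2 -0.8] w 0.0233
```

```bash
python3 -m crank '[1.5,0.1,-0.1,0,0, 1.5,0,0,0,0, 1.5,0,0,0.7,0, 1.5,0,0,0.7,0, 1.5,0,0,0.7,0, 1.5,0,0,0.7,0, 1.5,0,0,0.7,0, 1.5,0,0,0,0]'
python3 - <<'E'
from h import *
rel([.4575,-.1555,.0899])
E
```

```text
time_s: 26.92
position: [0.4569, -0.1544, 0.1243]
tool_rot: [[0.506, 0.863, -0.002], [0.863, -0.506, 0.002], [0.0, -0.003, -1.0]]
ft_force: [0.2, 0.4, -1.5]
grip_width: 0.0233
gripper_force: 43.9
t 26.9167 pos [ 0.4569 -0.1544  0.1243] shift cm [-0.06  0.11  3.44] yaw 59.63 q [-32.8  20.1  92.6   0.   67.5  -2.4] F [ 0.2  0.4 -1.5] w 0.0233
```

It is in the hole with no contact force. I lower until the collar is almost seated.

```bash
python3 -m crank '[1.5,0,0,0.7,0, 1.5,0,0,0.7,0, 1.5,0,0,0.7,0, 1.5,0,0,0.6,0, 1.5,0,0,0.4,0, 1.5,0,0,0.1,0, 1.5,0,0,0.1,0, 1.5,0,0,0,0]'
python3 - <<'E'
from h import *
rel([.4575,-.1555,.0899])
E
```

```text
time_s: 27.58
position: [0.4576, -0.1549, 0.0929]
tool_rot: [[0.506, 0.863, 0.0], [0.863, -0.506, -0.0], [-0.0, 0.0, -1.0]]
ft_force: [0.0, 0.6, -1.0]
grip_width: 0.0236
gripper_force: 43.9
t 27.5833 pos [ 0.4576 -0.1549  0.0929] shift cm [-0.06  0.02  0.3 ] yaw 59.63 q [-32.8  22.5  95.1  -0.   62.4  -2.4] F [ 0.   0.6 -1. ] w 0.0236
```

```bash
python3 -m crank '[1.5,0,0,0.1,0, 1.5,0,0,0.1,0, 1.5,0,0,0.1,0, 1.5,0,0,0,0, 1.5,0,0,0,0, 1.5,0,0,0,0, 1.5,0,0,0,0, 1.5,0,0,0,0]'
```

```text
time_s: 28.25
position: [0.4576, -0.1549, 0.09]
tool_rot: [[0.506, 0.863, 0.0], [0.863, -0.506, -0.0], [-0.0, 0.0, -1.0]]
ft_force: [-0.2, 0.5, 0.2]
grip_width: 0.0232
gripper_force: 43.9
```

```bash
python3 -m crank '[2.6,0,0,0,0, 3,0,0,0,0, 4,0,0,0,0, 6,0,0,0,0, 8.5,0,0,0,0, 8.5,0,0,0,0, 8.5,0,0,0,0, 8.5,0,0,0,0]'
python3 -m crank '[8.5,0,0,-1.5,0, 8.5,0,0,-2.5,0, 8.5,0,0,-3,0, 8.5,0,0,-3,0, 8.5,0,0,-2.5,0, 8.5,0,0,0,0, 8.5,-3,-3,0,0, 8.5,-3,-3,0,0]'
python3 -m crank '[8.5,-2.5,2.5,0,0, 8.5,-2.5,2.5,0,0, 8.5,-2.5,2.5,0,0, 8.5,-2.5,2.5,0,0, 8.5,-2.5,2.5,0,0, 8.5,-2.5,2.5,0,0, 8.5,0,0,0,0, 8.5,0,0,0,0]'
python3 - <<'E'
from h import *
env_s=rel([.4575,-.1555,.0899])
for n in("scene","top"):
    p=optics.get_image(n);c=p["color"].astype(int);R,G,B=c[...,0],c[...,1],c[...,2]
    m=(R>60)&(R>1.7*G)&(R>2.3*B)
    X0=proj(p,[.457,-.1555,.108]);v,u=np.nonzero(m);k=(abs(u-X0[0])<12)&(abs(v-X0[1])<22)
    print(n,"orange",k.sum(),u[k].mean(),v[k].mean(),"range",u[k].min(),u[k].max(),v[k].min(),v[k].max(),"expect centre",X0,"top",proj(p,[.457,-.1555,.14]),"bottom",proj(p,[.457,-.1555,.076]))
    for nm in("probe_grip","green_grip","red_grip","frit_jar_mid","enamel_jar_mid","tin_mid"):
        r=spotter.look_for(p,nm)[:1]
        if r:print(nm,round(r[0]["score"],2),px(p,r[0]["at"]).round(1))
im=cv2.imread("pics/scene0.png");cv2.resize
E
```

```text
time_s: 28.92
position: [0.4576, -0.1548, 0.0899]
tool_rot: [[0.506, 0.863, -0.0], [0.863, -0.506, 0.0], [0.0, -0.0, -1.0]]
ft_force: [-0.7, 0.1, -0.2]
grip_width: 0.0849
gripper_force: 0.0
time_s: 29.58
position: [0.3765, -0.1756, 0.2143]
tool_rot: [[0.503, 0.864, -0.0], [0.864, -0.503, 0.0], [0.0, -0.0, -1.0]]
ft_force: [-0.9, -1.9, -0.1]
grip_width: 0.0852
gripper_force: 0.0
time_s: 30.25
position: [0.4303, -0.3822, 0.2133]
tool_rot: [[0.507, 0.862, -0.001], [0.862, -0.507, 0.002], [0.001, -0.002, -1.0]]
ft_force: [0.6, 0.5, 0.2]
grip_width: 0.0852
gripper_force: 0.0
t 30.25 pos [ 0.4303 -0.3822  0.2133] shift cm [20.91 -9.12 12.38] yaw 59.54 q [-53.4  24.3  69.6   0.   86.3 -22.9] F [0.6 0.5 0.2] w 0.0852
scene orange 340 217.01176470588234 179.21176470588236 range 209 225 163 193 expect centre [216.5233249  178.04603471] top [214.99286635 166.16356325] bottom [217.98634009 189.40487633]
probe_grip 0.67 [217.3 180.4]
green_grip 0.87 [419.9 195.2]
red_grip 0.96 [332.6 197. ]
frit_jar_mid 0.94 [348.9 169. ]
enamel_jar_mid 0.75 [154.1 198.9]
tin_mid 0.81 [373.3 302.2]
top orange 88 320.45454545454544 254.67045454545453 range 313 329 247 261 expect centre [320.65561737 253.75894102] top [322.40838191 253.28748273] bottom [318.99852347 254.20466583]
probe_grip 0.59 [321.6 253.4]
green_grip 0.6 [142.1 179.1]
red_grip 0.7 [219.1 203.3]
frit_jar_mid 0.92 [177.  271.7]
enamel_jar_mid 0.76 [381.3 283. ]
tin_mid 0.55 [227.2 113. ]
```

```bash
python3 - <<'E'
from h import *
p=optics.get_image("top");q=optics.get_image("scene")
O=np.array([.6136,.3023,.098])
def mask(p,box):
    c=p["color"].astype(int);R,G,B=c[...,0],c[...,1],c[...,2];m=(G>60)&(G>1.7*R)&(G>1.5*B);k=np.zeros_like(m);k[box[1]:box[3],box[0]:box[2]]=1;return m&k
def model(p,psi):
    a=np.radians(psi);d=np.array([np.cos(a),np.sin(a),0]);n=np.array([-d[1],d[0],0])
    P=np.array([proj(p,O+r*d+w*n+[0,0,h]) for r in(.04,.12) for w in(-.009,.009) for h in(-.005,.005)])
    o=np.zeros((420*8,560*8),np.uint8);cv2.fillConvexPoly(o,cv2.convexHull(((P+.5)*8).astype(np.int32)),1);return cv2.resize(o.astype(np.float32),(560,420),interpolation=cv2.INTER_AREA)
old=cv2.resize(cv2.imread("pics/top0.png")[:,:,::-1],(560,420),interpolation=cv2.INTER_AREA)
olds=cv2.resize(cv2.imread("pics/scene0.png")[:,:,::-1],(560,420),interpolation=cv2.INTER_AREA)
for n,pp,box,rng in(("top shut",dict(p,color=old),(85,160,178,245),np.arange(190,210)),("top open",p,(85,160,178,245),np.arange(275,300)),("scene shut",dict(q,color=olds),(380,150,450,230),np.arange(190,210)),("scene open",q,(380,150,450,230),np.arange(275,300))):
    m=mask(pp,box).astype(np.float32);best=[]
    for psi in rng:
        o=model(pp,psi)
        s=max(((np.roll(o,(i,j),(0,1))*m).sum()*2/(o.sum()+m.sum()),i,j) for i in(-2,-1,0,1,2) for j in(-2,-1,0,1,2))
        best.append((s[0].round(3),int(psi),s[1:]))
    print(n,sorted(best,reverse=True)[:4])
E
```

```text
top shut [(np.float32(0.812), 200, (0, 0)), (np.float32(0.811), 201, (0, -1)), (np.float32(0.811), 199, (0, 0)), (np.float32(0.81), 203, (1, -2))]
top open [(np.float32(0.847), 283, (-2, 0)), (np.float32(0.845), 288, (1, 0)), (np.float32(0.845), 285, (-1, 0)), (np.float32(0.844), 286, (0, 0))]
scene shut [(np.float32(0.596), 191, (1, -2)), (np.float32(0.595), 192, (1, -2)), (np.float32(0.593), 193, (1, -2)), (np.float32(0.592), 190, (2, -2))]
scene open [(np.float32(0.733), 290, (-1, -2)), (np.float32(0.732), 291, (-2, -2)), (np.float32(0.73), 292, (-2, -2)), (np.float32(0.73), 289, (-1, 0))]
```

```bash
python3 - <<'E'
from h import *
p=optics.get_image("top");new=p["color"].astype(int)
old=cv2.imread("pics/top0.png")[:,:,::-1].astype(int)
def W(img,s,cond,box,z):
    R,G,B=img[...,0],img[...,1],img[...,2];v,u=np.nonzero(cond(R,G,B));u=(u+.5)/s-.5;v=(v+.5)/s-.5
    k=(u>box[0])&(u<box[2])&(v>box[1])&(v<box[3]);return np.array([ray(p,(i,j),z)[:2] for i,j in zip(u[k],v[k])])
def pca(w):
    d=np.linalg.eigh(np.cov(w.T))[1][:,1];return len(w),w.mean(0).round(4),(np.degrees(np.arctan2(d[1],d[0]))%180).round(2)
grn=lambda R,G,B:(G>60)&(G>1.7*R)&(G>1.5*B)
print("green open now",pca(W(new,1,grn,(85,160,178,245),.103)))
# pipe edge: the far (+x) silhouette of the copper elbows/pipes, both valves, old picture
cop=lambda R,G,B:(R>90)&(R>1.7*G)&(G>1.15*B)&(R<2.6*G)
for n,box,O,d in(("green",(80,160,172,215),(.6136,.3023),19.6),("red",(178,160,262,215),(.6283,.0825),12.85)):
    w=W(old,1.4,cop,box,.06);a=np.radians(d);e1=np.array([np.cos(a),np.sin(a)]);e2=np.array([-e1[1],e1[0]])
    x=(w-O)@e1;y=(w-O)@e2
    L=[];
    for lo in list(range(-68,-38,4))+list(range(40,72,4)):
        k=(y*1000>lo)&(y*1000<lo+4)
        if k.sum()>2:L.append((lo+2,x[k].max()*1000,x[k].min()*1000))
    L=np.array(L);print(n,L.round(1).tolist());
    for c in(1,2):print(" slope deg rel to square-to-shut-lever",np.degrees(np.arctan(np.polyfit(L[:,0],L[:,c],1)[0])).round(2))
E
```

```text
green open now (236, array([0.6347, 0.2255]), np.float64(105.31))
green [[-66.0, 5.0, -10.8], [-62.0, 4.5, -11.7], [-58.0, 5.7, -11.1], [-54.0, 5.2, -9.4], [-50.0, 5.8, -7.7], [-46.0, 3.7, -7.1], [50.0, 13.9, -3.9], [54.0, 14.6, -3.8], [58.0, 14.1, -4.2], [62.0, 14.7, -3.7], [66.0, 14.8, -3.5], [70.0, 14.9, -2.8]]
 slope deg rel to square-to-shut-lever 4.64
 slope deg rel to square-to-shut-lever 3.03
red [[46.0, 10.6, -5.1], [58.0, 10.0, 2.6]]
 slope deg rel to square-to-shut-lever -2.89
 slope deg rel to square-to-shut-lever 32.67
```

The pipe's own edge runs at about 105.5°, and the lever now lies at 105.3°. It is therefore along the pipe and against its stop; it had simply started about 4° off square. The probe stands upright in the brown stand and the arm is clear, so I hand the job in.

```bash
python3 -c "
from h import *
print(env.close_job(), env.observe()['time_s'])"
```

```text
the job is handed in; nothing more can be done
the job is handed in; nothing more can be done
```

I handed the job in at about 31 s: green lever open against its stop (it needed a second pass because the first went over it), yellow then blue nipple pressed to the bottom for over half a second each, probe back upright in the brown stand, and the red lever, jars and tin not touched.

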